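Power up the drilling bench

ROBOT

A 7-joint arm with a two-finger parallel gripper is mounted at the origin on the work surface. World frame = base frame: x ahead of the robot, y to its left, z up, the work surface at z = 0. Lengths are in mm, angles in rad, forces in N, time in s.
With the tool pointing down it reaches from about 400 to 875 mm from the base axis. Payload 4.4 kg.
Tool frame: the origin (TCP) lies on the centre line of the jaws, within the pads' length; the fingertips stand 14 mm ahead of it and the grasp point (between the pads) lies 5 mm behind it (tips_ahead is the distance from the TCP to the fingertips, in mm); z points along the fingers, y is the line along which they close (so a half turn about z gives the same grasp; the last joint's range is limited). The gripper opens to 85 mm and grips with 20 to 120 N. Pads are 22 mm wide; open, the fingers measure 114 mm over their backs; the gripper's body (76 mm by 85 mm) begins 54 mm behind the grasp point. The pads swing forward as they close: fully open they stand 13 mm farther back than shut.
Start: joints at [1.268, 0.628, 0.038, 1.517, -0.027, 0.996, -0.02], TCP at [152.512, -631.868, 245.313] pointing down, gripper open.
Joint ranges: [-3.06, 3.06], [-0.37, 2.12], [-1.25, 1.32], [0.18, 2.47], [-1.1, 4.24], [0.23, 1.98], [-2.94, 2.94]. Speed limits (rad/s): [2.57, 2.57, 3.14, 3.14, 3.14, 3.14, 3.14].

INTERFACE

Orientations are given as [roll, pitch, yaw] about the fixed x, y, z axes, in that order (R = Rz(yaw) Ry(pitch) Rx(roll)).
In Python, from cell import * gives the robot as it stands.
- The arm moves only by the tool move_arm, never from a script. Its argument "rows" is text: rows parted by semicolons, each of 7 numbers parted by spaces: the shift along the tool's x, y, z scaled (see below), then the turn, a rotation vector about the tool's x, y, z scaled (see below), then the closure, from -1 (fully open) to 1 (shut). A call has 1 to 12 rows; each row is the pose to reach, as a shift and turn from the pose commanded when the call began, along the tool's axes at that moment; what a row does not reach only later rows make up. The controller multiplies each number of a shift by 0.3 m and each number of a turn by pi/2 rad. A row lasts 1/12 s, in which the tool goes at most 41.7 mm and 7.16 degrees, less where a joint would pass 70% of its speed; a pose out of reach is approached as far as the arm can. A call with a number of a shift or a turn outside -1 to 1 is refused whole. A call with a gripper value outside its range is refused whole. The fingers move at their own pace and stop on an object; the grip force is fixed at half the most. Time passes only in rows, so rows that repeat a pose let the fingers close. It gives the time, the measured TCP pose, the force, the opening and the grip force at its end, in the units of the state.
- read_state(): the state, without advancing time (a new reading comes with each control period).
- get_image(name): name is "scene" or "side" or "wrist"; returns a dict with "img" (480x640x3 uint8, red, green, blue), "vfov" (degrees; the focal length in pixels is half the picture's height over the tangent of half this angle, whatever the lens; pixels are square), "cx", "cy" (the principal point, pixels), "k1" (the pictures are not rectified: a ray, as slopes to the right and down, at radius r is drawn at 1 + k1 r^2 times it, then the intrinsics apply), "extrinsics" (4x4, takes a point from camera to world coordinates); the wrist camera has in their place "T_tool_cam" (4x4, takes a point from camera to tool coordinates, whose origin is the TCP and whose axes are the flange's). Camera axes: x right, y up, looking along -z (the intrinsics and any distortion apply to the point x, -y, -z); pixel columns grow to the right and rows downward; lengths in mm; the calibration is good to about 2 mm. A picture is of the moment at which its call begins: read the wrist's pose just before it. There is no depth.
- finish_job(): hands the job in; it is judged then, once.
The state is a dict: "clock": time; "qpos": joint angles; "qd": joint speeds; "tau": joint torques, N m; "eef_pos": TCP position; "tool_rot": TCP orientation; "force": force on the tool from outside, world axes, zero at the start; "torque": the same for the moment, N m; "width": finger opening in mm; "gripper_force": force on a finger pad.
Only numpy, scipy, OpenCV 4.12 (cv2) and the standard library are available. Lean on these libraries where they do the work, as an engineer would, in place of code of your own. Each camera call takes 0.05 s, during which the arm holds its last target. There are 200 camera calls.

TASK

Power up the drilling bench: first press down the raised end of the rocker on the socket strip until it has tipped fully over, then push the long bar key (dust extractor) fully in, and only then push the small round button (drill) fully in; all three stay where they are pressed. Leave the square key and the big mushroom button alone. Do all of it by pressing with the fingertips: pick nothing up, and leave the socket strip and everything else on the bench where it is.

Things in the scene. Friction and masses are not known exactly. Their poses are not given: they have to be found in the camera images.
- strip: loose grey socket strip, a bar 56 x 250 x 34 mm (x, y, z) of about 0.8 kg lying flat on the bench, long side along its y; origin: centre of its underside. Three round black sockets towards its +y end; the rocker sits on top with its pivot at (0, -70, 43) mm, pivot axis along x
- rocker_end (a point): point on the top face of the rocker's raised end, where to press: 18 mm from the pivot towards the strip's -y end. This raised end is the one away from the sockets. The rocker is a black plate 28 x 56 x 6 mm, long side along the strip's y; about 50 mm above the bench at the start, about 42 mm when tipped over; the point moves with the rocker
- rocker (a joint): tilt of the rocker in rad: 0 = off, the end nearer the strip's -y end raised (0.2 rad of slope); grows as that end is pressed down; 0.4 = tipped fully over, on. Friction of about 0.05 N m (about 3 N at the press point), stays where it is left
- board: fixed plywood board 130 x 540 x 18 mm carrying the four switch boxes in a row along its y, 85 mm apart, centred 22 mm behind (+x of) its middle line; origin: centre of its underside
- bar_key_box: fixed grey switch box 76 x 78 x 45 mm, standing on the board (its underside 18 mm above the bench), with the bar key; origin: centre of its underside; turned with the board; its place among the four places on the board changes from run to run
- bar_key_top (a point): centre of the top face of the black bar key, a bar 22 x 60 mm (x, y of its box) standing 12 mm above its box (75 mm above the bench); moves straight down when pressed
- bar_key (a joint): travel of the bar key; joint value in m: 0 fully out, 0.008 fully in; friction of about 2.5 N and no spring, so it stays where it is pushed
- round_key_box: fixed grey switch box 76 x 78 x 45 mm, standing on the board (its underside 18 mm above the bench), with the small round button; origin: centre of its underside; turned with the board; its place among the four places on the board changes from run to run
- round_key_top (a point): centre of the flat top face of the small black round button, 28 mm in diameter, standing 12 mm above its box (75 mm above the bench); moves straight down when pressed
- round_key (a joint): travel of the round button; joint value in m: 0 fully out, 0.008 fully in; friction of about 2.5 N and no spring, so it stays where it is pushed
- square_key_box: fixed grey switch box 76 x 78 x 45 mm, standing on the board (its underside 18 mm above the bench), with the square key, 32 x 32 mm, standing 12 mm above the box (not to be pressed); origin: centre of its underside; turned with the board; its place among the four places on the board changes from run to run
- square_key (a joint): travel of the black square key; joint value in m: 0 fully out, 0.008 fully in; friction of about 2.5 N and no spring, so it stays where it is pushed
- mushroom_box: fixed grey switch box 76 x 78 x 45 mm, standing on the board (its underside 18 mm above the bench), with the mushroom button, 48 mm in diameter, domed, standing 28 mm above the box, top 91 mm above the bench (not to be pressed); origin: centre of its underside; turned with the board; its place among the four places on the board changes from run to run
- mushroom (a joint): travel of the big black mushroom button; joint value in m: 0 fully out, 0.008 fully in; friction of about 2.5 N and no spring, so it stays where it is pushed
- jar: loose glass jar, 56 mm in diameter, 70 mm tall, upright on the board's +y end; origin: centre of its underside
- tape: loose roll of blue tape, 66 mm in diameter, 40 mm tall, lying flat on the board's -y end; origin: centre of its underside
- screwdriver: loose screwdriver lying on the board along the front of the switch boxes; origin at its underside, about its middle, handle to its -x
- wrench: loose open-ended wrench lying on the bench on the robot's side of the socket strip, about along it; origin at its underside
- glue: loose yellow bottle, 56 mm in diameter, 140 mm tall, upright on the bench to the right; origin: centre of its underside
- can: loose blue can, 66 mm in diameter, 170 mm tall, upright on the bench to the left; origin: centre of its underside

How it is judged (in metres and radians):
On the way, in this order (a step that is already met when the one before it is completed fails the run):
1. the rocker is pressed over to on by the fingers (value of joint rocker above 0.34 rad and contact force between the fingers and rocker above 0.2 N), for 0.05 s.
2. the bar key is pushed in by the fingers (value of joint bar_key above 0.0062 m and contact force between the fingers and bar_key above 0.2 N), for 0.05 s.
3. the round button is pushed in by the fingers (value of joint round_key above 0.0062 m and contact force between the fingers and round_key above 0.2 N), for 0.05 s.
At the end, for the whole second after the job is handed in: The rocker is tipped over (joint above 0.34 of 0.4 rad), the bar key and the round button are in (above 6.2 of 8 mm), the square key and the mushroom button are out (under 3 mm), and the socket strip lies flat and at rest within 30 mm of where it was (value of joint rocker above 0.34 rad and value of joint each of bar_key, round_key above 0.0062 m and value of joint each of square_key, mushroom below 0.003 m and height (world z) of strip below 0.01 m and angle between strip's own z axis and vertical below 0.1 rad and distance of strip from where it was at the start of the episode below 0.03 m and linear speed of strip below 0.02 m/s); the robot touches nothing.
It fails at once if the bar key goes in before the rocker is on (value of joint bar_key above 0.003 m and value of joint rocker below 0.34 rad).
It fails at once if the round button goes in before the bar key is in (value of joint round_key above 0.003 m and value of joint bar_key below 0.0062 m).
It fails at once if the square key or the mushroom button is pressed (value of joint any of square_key, mushroom above 0.003 m).
It fails at once if the socket strip is lifted, tipped or shoved away (height (world z) of strip above 0.01 m or angle between strip's own z axis and vertical above 0.15 rad or distance of strip from where it was at the start of the episode above 0.03 m).
It fails at once if another thing on the bench is moved or lifted by more than 30 mm (distance of any of jar, tape, screwdriver, wrench, glue, can from where it was at the start of the episode above 0.03 m).
It also fails if it takes over 43 s, if anything falls off the work surface, if the arm or the gripper's body presses on something with over 40 N, if the wrist force passes 120 N, or if a joint passes its speed limit or range.

## Working session

There is one attempt and no reset: what is moved stays moved. The work goes in short steps, Python scripts to look and compute and a tool call to move; the robot and the scene stay as the last step left them, time stands still between calls to the robot, and variables do not carry over. Pictures are saved under pics/ and viewed, at most 10 in all, crops included, and the job is handed in when it is done.

Besides the shell and the picture viewer there is one more tool, called after "Request:" as name(argument=value, ...) on one line, values as JSON. move_arm: Moves the arm, as the interface text tells. Its arguments: {"type":"object","properties":{"rows":{"type":"string"}},"required":["rows"]}

```bash
mkdir -p pics; cat > h.py <<'E'
from cell import *
import numpy as np, cv2
from scipy.spatial.transform import Rotation as R
def cam(d,st=None):
    if "extrinsics" in d: return np.array(d["extrinsics"])
    T=np.eye(4);T[:3,:3]=R.from_euler('xyz',st["tool_rot"]).as_matrix();T[:3,3]=st["eef_pos"]
    return T@np.array(d["T_tool_cam"])
def ray(d,uv,st=None):
    f=240/np.tan(np.radians(d["vfov"])/2)
    K=np.array([[f,0,d["cx"]],[0,f,d["cy"]],[0,0,1.]])
    p=cv2.undistortPoints(np.array([[uv]],float),K,np.array([d["k1"],0,0,0.]))[0,0]
    T=cam(d,st); v=T[:3,:3]@np.array([p[0],-p[1],-1]); return T[:3,3],v/np.linalg.norm(v)
def onz(d,uv,z,st=None):
    o,v=ray(d,uv,st); return o+v*(z-o[2])/v[2]
def cross(r1,r2):
    (a,u),(b,v)=r1,r2
    s=np.linalg.lstsq(np.c_[u,-v],b-a,rcond=None)[0]
    p,q=a+s[0]*u,b+s[1]*v; return (p+q)/2,np.linalg.norm(p-q)
E
python3 - <<'E'
from h import *
import pickle
s=read_state();print(s)
o={'st':s}
for n in("scene","side","wrist"):
    d=get_image(n);o[n]=d;cv2.imwrite(f"pics/{n}0.png",d["img"][:,:,::-1])
    print(n,{k:v for k,v in d.items() if k!="img"})
pickle.dump(o,open("o0.pkl","wb"))
E
```

```text
{'clock': 0.0, 'qpos': array([ 1.2682189 ,  0.62930775,  0.03844605,  1.51843822, -0.02700691,
        0.99627937, -0.02001247]), 'qd': array([ 6.94220018e-04, -6.46489745e-04,  2.45815109e-05, -3.96874355e-04,
        2.89289911e-04, -1.10278363e-03,  1.29624348e-04]), 'tau': array([-5.15023148e-04, -5.63412130e+01,  1.22610569e+00, -1.93450302e+01,
        1.09982575e-02,  1.05996570e-02,  6.32201193e-06]), 'eef_pos': array([ 152.35079907, -631.24835971,  244.39154916]), 'tool_rot': array([-3.13967815e+00,  2.13206206e-05,  2.36756316e-01]), 'force': array([ 0.20480184, -0.38246475, -0.41761479]), 'torque': array([ 0.02986211, -0.00585606, -0.00728933]), 'gripper_force': 0.0, 'width': 85.27766269818461}
scene {'vfov': 53.55316730549282, 'cx': 319.17545508393334, 'cy': 237.28102477309423, 'k1': 0.02051737146073056, 'extrinsics': array([[ 2.75821875e-01, -6.83677805e-01,  6.75652982e-01,
         1.17374896e+03],
       [ 9.61129112e-01,  2.05216443e-01, -1.84707993e-01,
        -1.58206450e+02],
       [-1.23743463e-02,  7.00336255e-01,  7.13705825e-01,
         7.59189062e+02],
   
[... 321 characters left out ...]
-6.22456470e-01,  7.36209220e-01,
         6.79588323e+02],
       [ 6.83250799e-03,  7.62402249e-01,  6.47067329e-01,
         6.70006527e+02],
       [ 0.00000000e+00,  0.00000000e+00,  0.00000000e+00,
         1.00000000e+00]])}
wrist {'vfov': 64.27381028557188, 'cx': 323.0455707212961, 'cy': 235.24056549298786, 'k1': -0.03552414641911949, 'T_tool_cam': array([[ 5.18047493e-05,  9.62650010e-01,  2.70748878e-01,
         6.90721367e+01],
       [ 9.99999853e-01,  9.61669154e-05, -5.33261023e-04,
         8.34388367e-01],
       [-5.39380814e-04,  2.70748866e-01, -9.62649864e-01,
        -1.28605306e+02],
       [ 0.00000000e+00,  0.00000000e+00,  0.00000000e+00,
         1.00000000e+00]])}
```

View pics/scene0.png

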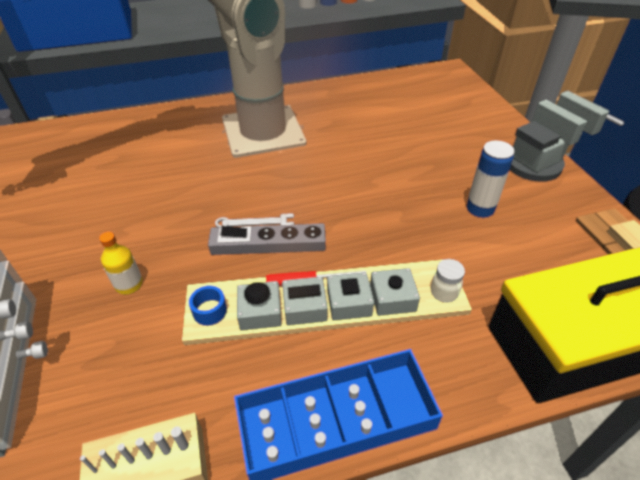

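View pics/side0.png

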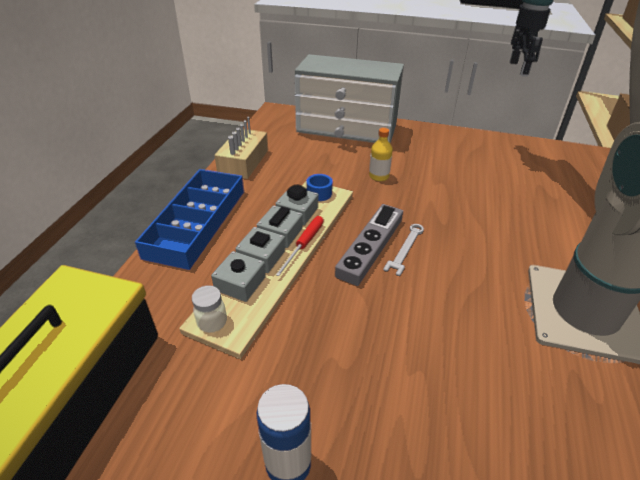

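The scene view shows, left to right: mushroom (258,293), bar (305,291), square (350,287) and round (396,282). The rocker is at (234,232), with its raised end to the left. In the side view, the bar is at (280,215), the round button at (238,266) and the rocker at (385,215).

```bash
cat > m.py <<'E'
from h import *
import pickle
o=pickle.load(open("o0.pkl","rb"))
S={'scene':dict(mush=(258,293),bar=(305,291),sq=(350,287),rnd=(396,282),rock=(234,232),s1=(266,233),s3=(312,231)),
'side':dict(mush=(297,192),bar=(280,215),sq=(260,239),rnd=(238,266),rock=(385,215),s1=(372,236),s3=(352,263))}
C={}
for n in S:
    d=o[n]; m=(d["img"].max(2)<60).astype(np.uint8)
    N,lab,stt,cen=cv2.connectedComponentsWithStats(m)
    for k,(u,v) in S[n].items():
        w=lab[v-6:v+7,u-6:u+7]; l=np.bincount(w[w>0]).argmax() if (w>0).any() else 0
        C[n,k]=cen[l]; print(n,k,cen[l].round(1),stt[l])
for k in S['scene']:
    p,e=cross(ray(o['scene'],C['scene',k]),ray(o['side'],C['side',k]))
    z={'rock':46,'s1':34,'s3':34,'mush':85}.get(k,75)
    print(k,p.round(1),'gap',round(e,1),[onz(o[n],C[n,k],z)[:2].round(1) for n in S])
E
python3 m.py
```

```text
scene mush [256.7 293.3] [245 284  24  20 394]
scene bar [304.  291.3] [289 286  31  12 279]
scene sq [349.7 286.3] [342 279  17  15 210]
scene rnd [395. 282.] [389 276  13  13 122]
scene rock [233.3 231.3] [222 227  24   9 184]
scene s1 [261.2 233.3] [259 230   6   8  29]
scene s3 [317.4 232.3] [317 231   2   4   7]
side mush [296.7 192.3] [287 185  20  16 230]
side bar [279.3 216.3] [270 207  20  20 211]
side sq [259.5 239.2] [250 232  20  15 203]
side rnd [237.4 265.5] [231 260  14  12 142]
side rock [384.3 215.2] [375 206  19  19 199]
side s1 [371.9 235. ] [364 230  17  11 113]
side s3 [352.1 262.5] [344 257  17  12 140]
mush [ 632.3 -128.2   76.7] gap 2.0 [array([ 637.9, -129.1]), array([ 629. , -115.6])]
bar [645.5 -43.5  67.5] gap 2.3 [array([650.1, -45.3]), array([642.6, -33.2])]
sq [658.9  40.3  68.3] gap 2.6 [array([662.7,  37.7]), array([656.3,  48.8])]
rnd [672.4 124.2  67.6] gap 1.9 [array([676.9, 120.6]), array([669.2, 131.8])]
rock [ 427.6 -143.3   43.1] gap 3.2 [array([ 428.6, -144.2]), array([ 428.2, -137.4])]
s1 [442.3 -84.3  31.1] gap 9.5 [array([439.6, -87. ]), array([444.5, -75.1])]
s3 [469.9  27.9  36.2] gap 6.8 [array([471.6,  30. ]), array([468.3,  22. ])]
```

Request:
move_arm(rows="0.625 -0.657 0 0 0 0 1;0.625 -0.657 0 0 0 0 1;0.625 -0.657 0 0 0 0 1;0.625 -0.657 0 0 0 0 1;0.625 -0.657 0 0 0 0 1;0.625 -0.657 0 0 0 0 1;0.625 -0.657 0 0 0 0 1")

```text
clock: 0.73
eef_pos: [290.9, -391.3, 245.2]
tool_rot: [-3.139, -0.001, 0.242]
force: [0.1, 0.7, -0.2]
width: 0.6
gripper_force: 0.0
```

Request:
move_arm(rows="0.625 -0.657 0 0 0 0.28 1;0.625 -0.657 0 0 0 0.28 1;0.625 -0.657 0 0 0 0.28 1;0.625 -0.657 0 0 0 0.28 1;0.625 -0.657 0 0 0 0.28 1;0.625 -0.657 0 0 0 0.28 1;0.625 -0.657 0 0 0 0.28 1;0.625 -0.657 0 0 0 0.28 1;0.625 -0.657 0 0 0 0.28 1;0.625 -0.657 0 0 0 0.28 1")

```text
clock: 1.57
eef_pos: [424.0, -161.3, 245.2]
tool_rot: [3.141, 0.001, -0.203]
force: [-0.1, -0.5, -0.3]
width: -0.0
gripper_force: 0.0
```

```bash
cat > snap.py <<'E'
from h import *
import pickle,sys
st=read_state();d=get_image("wrist");t=sys.argv[1]
pickle.dump((st,d),open(f"{t}.pkl","wb"));cv2.imwrite(f"pics/{t}.png",d["img"][:,:,::-1])
print(st["clock"],st["eef_pos"],st["tool_rot"],st["width"],st["force"])
E
python3 snap.py w1
```

```text
1.5667 [ 424.03323716 -161.33226591  245.22487545] [ 3.14093818e+00  5.93426185e-04 -2.03454808e-01] -0.025507411652917467 [-0.09022337 -0.48658889 -0.31867642]
```

View pics/w1.png

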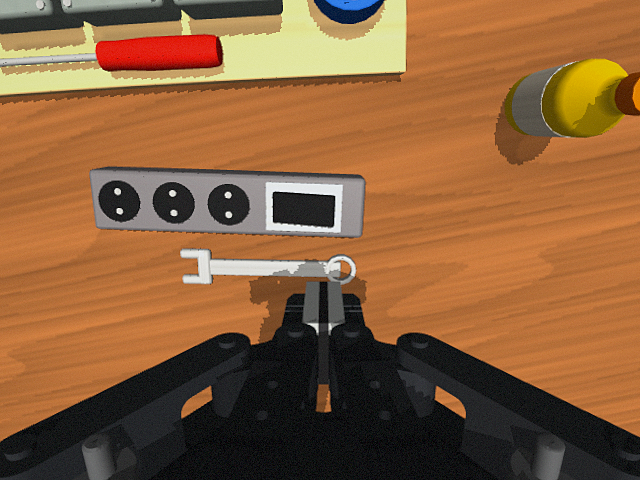

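The wrist view shows the rocker plate at about (303,209), spanning x 272–336 inside its white frame. The sockets are to the left, so the raised end is on the right.

```bash
cat > m2.py <<'E'
from h import *
import pickle
st,d=pickle.load(open("w1.pkl","rb")); o=pickle.load(open("o0.pkl","rb"))
m=(d["img"].max(2)<50).astype(np.uint8); m[245:]=0; m[:160]=0
cs=[c for c in cv2.findContours(m,0,2)[0] if cv2.contourArea(c)>600]
for c in cs:
    r=cv2.minAreaRect(c); M=cv2.moments(c); uv=(M['m10']/M['m00'],M['m01']/M['m00'])
    b=cv2.boxPoints(r); z=46 if 270<uv[0]<340 else 34
    print(np.round(uv,1),np.round(r[1],1),onz(d,uv,z,st).round(1))
    if z==46:
        print([ (p.round(0),onz(d,p,z,st).round(1)[:2]) for p in b])
        for n,q in(('scene',(233.3,231.3)),('side',(384.3,215.2))): print(n,cross(ray(d,uv,st),ray(o[n],q)))
E
python3 m2.py
```

```text
[303.4 208.5] [62.  31.1] [ 428.7 -145.6   46. ]
[(array([271., 222.], dtype=float32), array([ 422.6, -115. ])), (array([273., 191.], dtype=float32), array([ 449. , -123.3])), (array([335., 195.], dtype=float32), array([ 434.6, -174.9])), (array([333., 226.], dtype=float32), array([ 407.7, -167.7]))]
scene (array([ 428.60970999, -144.86315581,   45.7298241 ]), np.float64(1.470448449115039))
side (array([ 428.23620945, -144.98680479,   40.29358535]), np.float64(1.2003206598289948))
[228. 204.] [40. 40.] [444.4 -78.6  34. ]
[173.2 202.3] [41.7 38.2] [456.1 -30.2  34. ]
[118.9 200.7] [40. 40.] [467.8  18.4  34. ]
```

Request:
move_arm(rows="0.002 0.019 0.25 0 0 0 1;0.002 0.019 0.5 0 0 0 1;0.002 0.019 0.57 0 0 0 1;0.002 0.019 0.57 0 0 0 1;0.002 0.019 0.57 0 0 0 1;0.002 0.019 0.57 0 0 0 1;0.002 0.019 0.57 0 0 0 1")

```text
clock: 2.2
eef_pos: [424.3, -167.7, 75.6]
tool_rot: [3.141, -0.001, -0.205]
force: [0.2, 0.7, 0.4]
width: 0.1
gripper_force: 0.0
```

Request:
move_arm(rows="0 0 0.01 0 0 0 1;0 0 0.02 0 0 0 1;0 0 0.03 0 0 0 1;0 0 0.035 0 0 0 1;0 0 0.04 0 0 0 1;0 0 0.04 0 0 0 1")

```text
clock: 2.7
eef_pos: [424.8, -167.0, 62.8]
tool_rot: [3.141, -0.002, -0.203]
force: [0.9, -0.9, 1.4]
width: -0.2
gripper_force: 1.0
```

Request:
move_arm(rows="0 0 0.007 0 0 0 1;0 0 0.014 0 0 0 1;0 0 0.02 0 0 0 1;0 0 0.02 0 0 0 1")

```text
clock: 3.03
eef_pos: [424.5, -167.0, 56.4]
tool_rot: [3.141, -0.001, -0.204]
force: [0.1, -2.9, 5.8]
width: -0.2
gripper_force: 3.5
```

```bash
python3 snap.py w2
```

```text
3.0333 [ 424.53641389 -166.99342752   56.35550038] [ 3.14103688e+00 -1.26069753e-03 -2.03584626e-01] -0.19591873602102353 [ 0.08143255 -2.91375911  5.82089202]
```

View pics/w2.png

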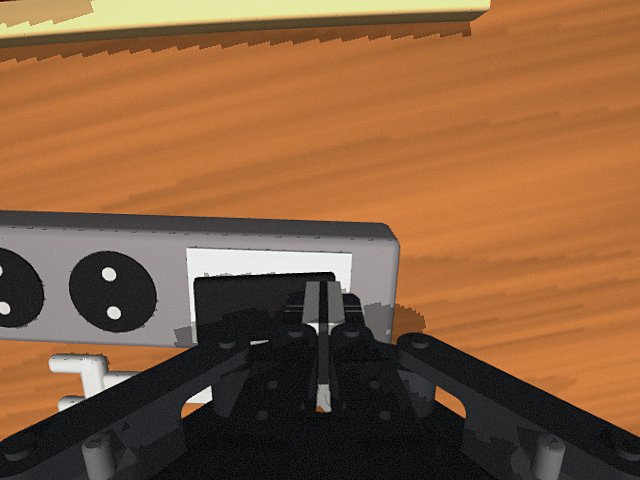

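The fingertips at about (322,290) sit on the rocker's raised end, and it is already going down. I'll keep pressing until it stops hard.

Request:
move_arm(rows="0 0 0.007 0 0 0 1;0 0 0.014 0 0 0 1;0 0 0.014 0 0 0 1;0 0 0.014 0 0 0 1")

```text
clock: 3.42
eef_pos: [424.7, -166.9, 55.2]
tool_rot: [3.141, -0.003, -0.204]
force: [-4.9, -1.1, 45.2]
width: 0.3
gripper_force: 22.3
```

Request:
move_arm(rows="0 0 -0.14 0 0 0 1;0 0 -0.28 0 0 0 1;0 0 -0.42 0 0 0 1;0.1 -0.08 -0.55 0 0 0 1;0.638 -0.552 -0.55 0 0 -0.03 1;0.638 -0.552 -0.55 0 0 -0.03 1;0.638 -0.552 -0.55 0 0 -0.03 1;0.638 -0.552 -0.55 0 0 -0.03 1;0.638 -0.552 -0.55 0 0 -0.03 1;0.638 -0.552 -0.55 0 0 -0.03 1;0.638 -0.552 -0.55 0 0 -0.03 1;0.638 -0.552 -0.55 0 0 -0.03 1")

```text
clock: 4.42
eef_pos: [644.0, -41.5, 215.5]
tool_rot: [3.142, 0.003, -0.154]
force: [-1.3, -0.1, -0.7]
width: -0.1
gripper_force: 0.0
```

```bash
python3 snap.py w3; python3 - <<'E'
from h import *
d=get_image("side"); i=d["img"][150:310,200:440,::-1]; cv2.imwrite("pics/s3.png",cv2.resize(i,None,fx=3,fy=3,interpolation=2))
E
```

```text
4.4167 [644.03800278 -41.54259065 215.52184061] [ 3.14153346  0.00347104 -0.15378168] -0.05111682780828716 [-1.28457818 -0.10355125 -0.74912735]
```

View pics/w3.png

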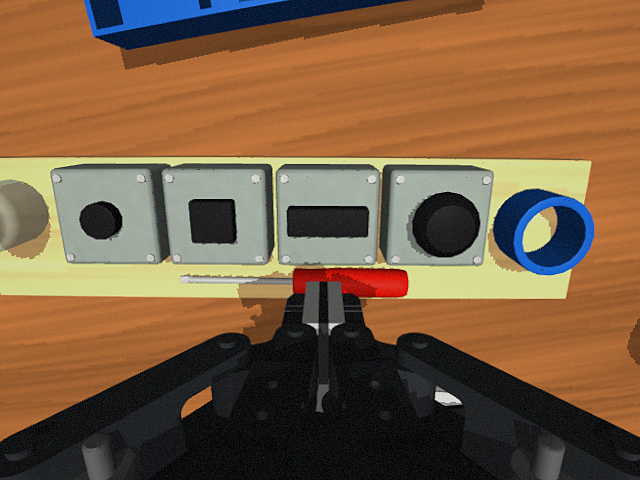

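View pics/s3.png

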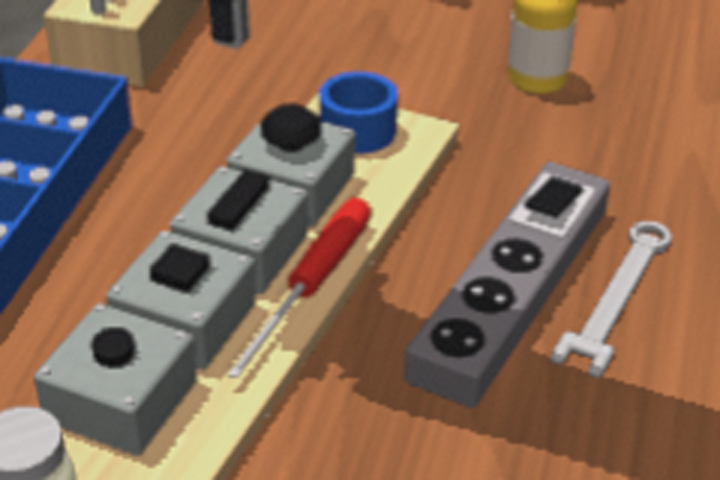

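The wrist view shows the bar key at (327,221), the round button at (101,221) and the mushroom at (446,224). The crop shows the strip in place.

```bash
cat > m3.py <<'E'
from h import *
import pickle
st,d=pickle.load(open("w3.pkl","rb")); o=pickle.load(open("o0.pkl","rb"))
m=(d["img"].max(2)<50).astype(np.uint8); m[262:]=0; m[:180]=0
Q={'bar':[(304,291.3),(279.3,216.3)],'rnd':[(395,282),(237.4,265.5)]}
for c in cv2.findContours(m,0,2)[0]:
    if cv2.contourArea(c)<600: continue
    M=cv2.moments(c); uv=(M['m10']/M['m00'],M['m01']/M['m00'])
    print(np.round(uv,1),np.round(cv2.minAreaRect(c)[1:],1) if 0 else cv2.boundingRect(c),onz(d,uv,75,st).round(1))
    k='bar' if 300<uv[0]<350 else 'rnd' if uv[0]<130 else None
    if k: print(k,[cross(ray(d,uv,st),ray(o[n],q))[0].round(1) for n,q in zip(('scene','side'),Q[k])])
s=get_image("side"); a=(s["img"].max(2)<60).astype(np.uint8)
N,lab,stt,cen=cv2.connectedComponentsWithStats(a); l=lab[215,385]; print('rocker now',cen[l],stt[l],'before (384.3,215.2) [375 206 19 19]')
# expected side pixels of rocker centre-top shift of raised end
E
python3 m3.py
```

```text
[327.4 220.9] (287, 206, 82, 31) [647.4 -46.   75. ]
bar [array([646.5, -45.3,  70.6]), array([646.1, -45.2,  65.7])]
[100.6 219.8] (80, 201, 42, 38) [673.8 117.9  75. ]
rnd [array([672.7, 122.7,  68.5]), array([673.1, 123.6,  66.4])]
[212.4 220.4] (189, 199, 47, 44) [660.6  36.4  75. ]
[445.6 224.3] (412, 192, 68, 65) [ 631.8 -130.8   75. ]
rocker now [384.1875 215.375 ] [376 210  18  12 128] before (384.3,215.2) [375 206 19 19]
```

Request:
move_arm(rows="0.012 0.012 0.13 0 0 0 1;0.012 0.012 0.26 0 0 0 1;0.012 0.012 0.39 0 0 0 1;0.012 0.012 0.39 0 0 0 1;0.012 0.012 0.39 0 0 0 1;0.012 0.012 0.39 0 0 0 1")

```text
clock: 5.07
eef_pos: [648.9, -47.8, 102.3]
tool_rot: [-3.142, -0.003, -0.157]
force: [-0.1, 0.8, 0.2]
width: 0.2
gripper_force: 0.0
```

Request:
move_arm(rows="0 0 0.01 0 0 0 1;0 0 0.02 0 0 0 1;0 0 0.03 0 0 0 1;0 0 0.04 0 0 0 1;0 0 0.05 0 0 0 1;0 0 0.05 0 0 0 1")

```text
clock: 5.57
eef_pos: [648.2, -46.9, 85.0]
tool_rot: [-3.141, -0.001, -0.156]
force: [0.9, 0.1, -0.2]
width: -0.1
gripper_force: 0.0
```

Request:
move_arm(rows="0 0 0.007 0 0 0 1;0 0 0.014 0 0 0 1;0 0 0.014 0 0 0 1")

```text
clock: 5.82
eef_pos: [648.2, -46.8, 81.1]
tool_rot: [-3.141, -0.001, -0.156]
force: [1.3, 0.5, 4.2]
width: 0.2
gripper_force: 2.0
```

```bash
python3 snap.py w4
```

```text
5.8167 [648.16095435 -46.84897882  81.14873042] [-3.14144650e+00 -5.26544982e-04 -1.55899689e-01] 0.2088716292293202 [1.27283478 0.5437573  4.20935839]
```

View pics/w4.png

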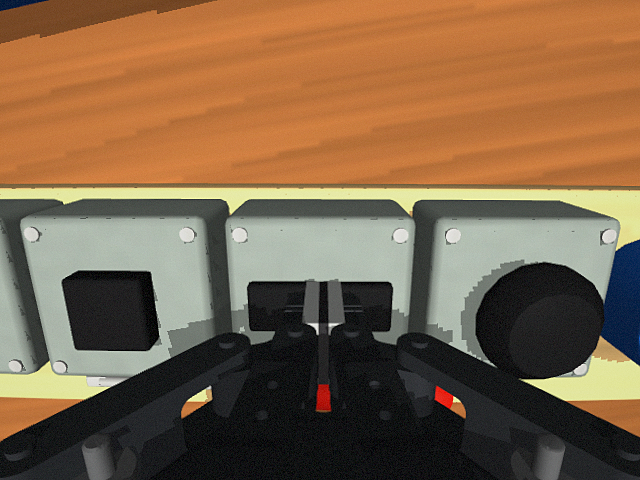

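The fingertips at about (322,300) are centred on the bar key, and it is moving with about 4 N. The knuckles are clear of the square and mushroom boxes.

Request:
move_arm(rows="0 0 0.008 0 0 0 1;0 0 0.016 0 0 0 1;0 0 0.016 0 0 0 1;0 0 0.016 0 0 0 1")

```text
clock: 6.2
eef_pos: [648.3, -46.9, 80.8]
tool_rot: [-3.141, -0.001, -0.156]
force: [-8.6, 1.2, 32.8]
width: 0.1
gripper_force: 16.2
```

Request:
move_arm(rows="0 0 -0.13 0 0 0 1;0 0 -0.26 0 0 0 1;0 0 -0.4 0 0 0 1;-0.004 -0.563 -0.4 0 0 0 1;-0.004 -0.563 -0.4 0 0 0 1;-0.004 -0.563 -0.4 0 0 0 1;-0.004 -0.563 -0.4 0 0 0 1;-0.004 -0.563 -0.4 0 0 0 1;-0.004 -0.563 -0.4 0 0 0 1;-0.004 -0.563 -0.4 0 0 0 1")

```text
clock: 7.03
eef_pos: [672.4, 119.9, 195.4]
tool_rot: [3.14, 0.001, -0.155]
force: [0.1, -1.3, 0.2]
width: -0.2
gripper_force: 0.0
```

```bash
python3 snap.py w5; python3 - <<'E'
from h import *
import pickle
st,d=pickle.load(open("w5.pkl","rb"))
m=(d["img"].max(2)<50).astype(np.uint8); m[275:]=0; m[:150]=0
for c in cv2.findContours(m,0,2)[0]:
    if cv2.contourArea(c)<600: continue
    M=cv2.moments(c); uv=(M['m10']/M['m00'],M['m01']/M['m00'])
    print(np.round(uv,1),cv2.boundingRect(c),onz(d,uv,74,st).round(1))
E
```

```text
7.0333 [672.43865502 119.90959508 195.38409055] [ 3.14014572e+00  1.01076327e-03 -1.54975873e-01] -0.16933176332665575 [ 0.07581132 -1.29596785  0.24035162]
[556.5 230.6] (514, 216, 87, 31) [649.7 -39.9  74. ]
[318.5 231.6] (299, 211, 40, 42) [674.3 121.8  74. ]
[441.2 231.9] (416, 209, 52, 47) [661.1  39.3  74. ]
[496.2 224.4] (487, 173, 21, 102) [660.6   1.7  74. ]
```

View pics/w5.png

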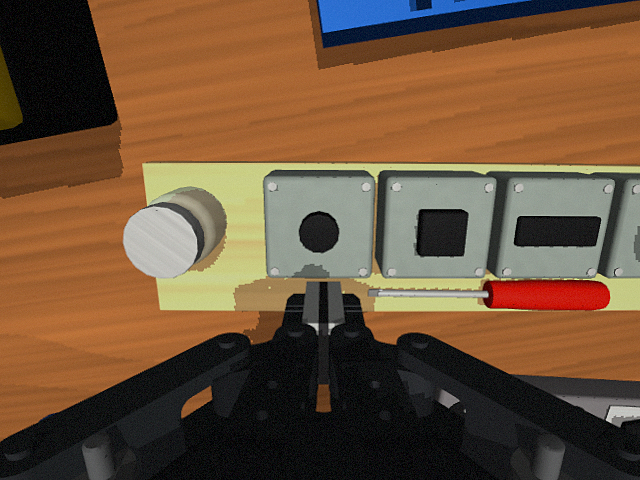

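The round button is at (318,232), almost under the tool, and the jar is well to the left.

Request:
move_arm(rows="0.005 -0.007 0.12 0 0 0 1;0.005 -0.007 0.24 0 0 0 1;0.005 -0.007 0.33 0 0 0 1;0.005 -0.007 0.33 0 0 0 1;0.005 -0.007 0.33 0 0 0 1;0.005 -0.007 0.33 0 0 0 1")

```text
clock: 7.58
eef_pos: [676.1, 120.5, 98.8]
tool_rot: [-3.141, -0.003, -0.158]
force: [1.0, -0.7, -0.2]
width: -0.2
gripper_force: 0.0
```

Request:
move_arm(rows="0 0 0.01 0 0 0 1;0 0 0.02 0 0 0 1;0 0 0.03 0 0 0 1;0 0 0.035 0 0 0 1;0 0 0.04 0 0 0 1;0 0 0.04 0 0 0 1")

```text
clock: 8.08
eef_pos: [675.2, 122.0, 85.4]
tool_rot: [-3.141, -0.001, -0.156]
force: [1.0, 0.6, 1.9]
width: 0.1
gripper_force: 0.7
```

Request:
move_arm(rows="0 0 0.008 0 0 0 1;0 0 0.016 0 0 0 1;0 0 0.016 0 0 0 1;0 0 0.016 0 0 0 1")

```text
clock: 8.42
eef_pos: [675.3, 122.0, 81.1]
tool_rot: [-3.141, -0.001, -0.156]
force: [-0.4, -0.3, 7.4]
width: -0.4
gripper_force: 3.3
```

Request:
move_arm(rows="0 0 0.008 0 0 0 1;0 0 0.014 0 0 0 1;0 0 0.014 0 0 0 1;0 0 0.014 0 0 0 1")

```text
clock: 8.75
eef_pos: [675.4, 122.1, 80.9]
tool_rot: [-3.141, -0.002, -0.156]
force: [-9.0, -0.9, 29.3]
width: 0.4
gripper_force: 14.5
```

Request:
move_arm(rows="0 0 -0.13 0 0 0 1;0 0 -0.26 0 0 0 1;0 0 -0.4 0 0 0 1;0 0 -0.4 0 0 0 1;0 0 -0.4 0 0 0 1;0 0 -0.4 0 0 0 1")

```text
clock: 9.25
eef_pos: [674.0, 122.0, 195.4]
tool_rot: [3.141, 0.001, -0.156]
force: [-0.6, -0.3, -0.8]
width: 0.1
gripper_force: 0.0
```

```bash
python3 - <<'E'
from h import *
d=get_image("side"); i=d["img"][150:310,200:440,::-1]; cv2.imwrite("pics/s6.png",cv2.resize(i,None,fx=3,fy=3,interpolation=2))
E
```

```text
(no output)
```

View pics/s6.png

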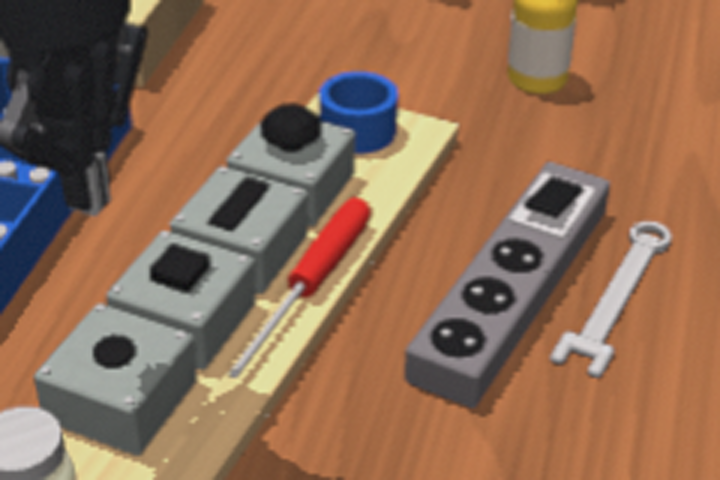

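The bar key (238,203) and round button (114,350) are now low in their boxes. The square key and mushroom still stand proud, and the strip hasn't moved.

```bash
python3 -c "
from cell import *
print(finish_job())"
```

```text
the job is handed in; nothing more can be done
None
```

I pressed the rocker over, then the bar key, then the round button, each to a hard stop. The square key and mushroom were not touched, the strip did not visibly move, and I handed the job in at about 9 s; no verdict came back.

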